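# Load a vial carrier through the sampler's check gate

## Robot

A 7-joint arm with a two-finger parallel gripper is mounted at the origin on a cart in front of the work surface, level with it; the furniture and walls round the work are solid. World frame = base frame: x ahead of the robot, y to its left, z up, the work surface at z = 0. Lengths are in m, angles in rad, forces in N, time in s.
With the tool pointing down it reaches from about 0.35 to 0.9 m from the base axis. Payload 8.1 kg.
Tool frame: the origin (TCP) lies at the centre of the arm's flange, where the gripper is bolted on; the fingertips stand 178 mm ahead of it and the grasp point (between the pads) lies 159 mm ahead of it; z points along the fingers, y is the direction in which the jaws open and shut (so a half turn about z gives the same grasp; the last joint's range is limited). The gripper opens to 92 mm and grips with 3 to 60 N. Pads are 19 mm wide; open, the fingers measure 130 mm over their backs; the gripper's body (75 mm by 190 mm) begins 47 mm behind the grasp point.
Start: joints at [1.128, 0.434, 0.025, 1.573, -0.012, 1.134, -0.075], TCP at [0.208, -0.589, 0.405] pointing down, gripper open.
Joint ranges: [-2.62, 2.62], [-0.44, 2.09], [-1.27, 1.32], [0.08, 2.57], [-1.32, 4.46], [0.12, 2], [-2.74, 2.74]. Speed limits (rad/s): [2.22, 2.22, 3.01, 3.01, 3.14, 3.14, 3.14].

## Interface

Orientations are given as a rotation vector (axis times angle).
In Python, from cell import arm, get_image, camera_model gives the robot as it stands. The module is installed in compiled form; this text tells all that it offers.
- The arm moves only by the shell command python3 -m pendant 'ROWS' [FORCE]. ROWS is JSON, a list that holds one entry, the list of rows, each a list of 7 numbers: the shift along the tool's x, y, z in mm, then the turn, a rotation vector about the tool's x, y, z in rad, then the closure, from -1 (fully open) to 1 (shut). In form: [[[x, y, z, rx, ry, rz, hand], ...]]. A call has 1 to 20 rows; each row is the pose to reach, as a shift and turn from the pose commanded when the call began, along the tool's axes at that moment; what a row does not reach only later rows make up. A row lasts 1/8 s, in which the tool goes at most 62.5 mm and 10.7 degrees, less where a joint would pass 70% of its speed; a pose out of reach is approached as far as the arm can. A call with a gripper value outside its range is refused whole. The fingers move at their own pace and stop on an object; FORCE is the grip in N (left out, the last holds). Time passes only in rows, so rows that repeat a pose let the fingers close. It gives the time, the measured TCP pose, the force and the opening at its end, in the units of the state.
- arm.observe(): the state, without advancing time (a new reading comes with each control period).
- get_image(name): name is "side" or "top" or "wrist"; returns the picture (480x640x3 uint8, red, green, blue); there is no depth.
- camera_model(name): a dict with "fx", "fy", "cx", "cy" (pixels), "position" and "orientation" of the camera in the world; the wrist camera has in their place "T_tool_cam" (4x4, takes a point from camera to tool coordinates, whose origin is the TCP and whose axes are the flange's). Camera axes: x right, y down, z forward; pixel columns grow to the right and rows downward; lengths in m; the calibration is good to about 2 mm. A picture is of the moment at which its call begins: read the wrist's pose just before it. camera_model takes no time and is no camera call.
- arm.sign_off(): hands the job in, once; it reports no verdict.
The state is a dict: "clock": time; "joints": joint angles; "dq": joint speeds; "joint_efforts": joint torques, N m; "position": TCP position; "ee_rot": TCP orientation; "force": force on the tool from outside, world axes, zero at the start; "ft_torque": the same for the moment, N m; "width": opening from 0.0 (shut) to 1.0 (fully open).
Only numpy, scipy, OpenCV 4.12 (cv2) and the standard library are available. Lean on these libraries where they do the work, as an engineer would, in place of code of your own. Each camera call takes 0.05 s, during which the arm holds its last target.

## Task

Load the vial carrier into the sampler's in-feed lane: bring it in at the flared mouth, let its nose push the orange swing gate open, and press on against the sprung stop until both gate leaves have swung shut behind it; then let it come back onto the shut gate and let go, so that it stands on the lane floor, captive between gate and stop. Go by feel: never press the carrier against lane, gate or stop with more than 30 N (the stop is damped and bottoms out hard), keep it upright, and leave the other things on the bench where they are.

Things in the scene. Friction and masses are not known exactly. Their poses are not given: they have to be found in the camera images.
- lane: in-feed lane, fixed: floor plate 335 long, 128 wide, 4 thick, ending at a white sampler head 88 high. Origin: bench level, middle of the mouth; x = push direction, y left, z up. Open above. White entry rails 37 apart (carrier: 34), tops 26 above the bench, x = 30 to 88 mm, flaring to about 57 apart at the mouth. Behind them a grey carriage bears gate, rails (same height, posts 30) and stop as one unit.
- gate_left (a joint): left (+y) orange leaf of the swing gate, 21 long, top 27 mm above the bench, upright hinge 22 mm left of the lane's middle; 0 = shut, grows as it swings inward to 1.6 rad (about 1.4 beside a passing carrier), sprung shut, cannot swing towards the mouth. The carriage may be clamped so that the gate line lies 98 to 134 mm from the mouth: not measured, so feel or look for it.
- gate_right (a joint): right (-y) leaf, mirror image, 0 = shut. Carrier's middle, counted from the gate line: 70 mm = nose meets the stop; 84 to 87 = leaves swing shut behind it; 90.5 = stop bottoms out hard; 71.5 = captive, resting back on the shut gate.
- stop_area (a point): fixed point on the lane's middle line, 34 mm above the bench, 256 mm from the mouth: the sprung stop's rubber disc (24 across) stands here, up to 18 mm nearer or farther, as the carriage is clamped. Its force on the nose: 1 N + 0.6 N per mm pushed in (about 11 N as the leaves shut, 13 N at the bottom), plus 1 N per 10 mm/s of speed; sliding friction adds 1 to 4 N. Its housing is 50 high.
- carrier_grip (a point): the loose grey vial carrier, about 0.3 kg: round-ended block 140 long (x), 34 wide, 28 high, both ends alike, with four fixed vials (tops 54 above its underside, 20 mm and more from the middle) and a blue upright grip 34 long (x), 16 thick (y), from 28 to 73 above the underside. This point: middle of the grip, 54 above the underside (58 above the bench when in the lane); z up. Stands on the bench at first.
- marker_center (a point): bystander, loose: black and white marker pen lying on the bench, 117 long, 14 thick; its centre. Leave it where it is.
- petri_center (a point): bystander, loose: closed round Petri dish, 63 mm across, 14 high; its centre. Leave it where it is.
- beaker_center (a point): bystander, loose: translucent plastic beaker, 64 mm across, 78 high; its centre. Leave it where it is.
- timer_center (a point): bystander, loose: white bench timer lying flat, 58 x 66, 18 high; its centre. Leave it where it is.

How it is judged:
By the outcome, as a careful person would: the job done as asked, in the order asked, and still so for the second after the job is handed in, with the robot touching nothing.
It also fails if it takes over 67 s, if anything falls off the work surface, if the arm or the gripper's body presses on something with over 40 N, if the wrist force passes 120 N, or if a joint passes its speed limit or range.

## Working session

There is one attempt and no reset: what is moved stays moved. The work goes in short steps, Python scripts to look and compute and a shell command to move; the robot and the scene stay as the last step left them, time stands still between calls to the robot, and variables do not carry over. Pictures are saved under pics/ and viewed, and the job is handed in when it is done.

```bash
mkdir -p pics; python3 - <<'E'
from cell import arm,get_image,camera_model
import cv2
s=arm.observe();print(s)
for n in("side","top","wrist"):
    m=camera_model(n);print(n,m)
    cv2.imwrite(f"pics/{n}0.png",get_image(n)[:,:,::-1])
E
```

```text
{'clock': 0.0, 'joints': array([ 1.12844563,  0.435208  ,  0.02500202,  1.57413187, -0.01161462,
        1.13399079, -0.07511464]), 'dq': array([-0.00081053,  0.00040762,  0.0012899 , -0.00023772,  0.00174868,
        0.00149101, -0.00016097]), 'joint_efforts': array([-3.73687344e-04, -6.67853165e+01,  9.84773263e-01, -3.14456999e+01,
       -6.05644402e-02,  4.29920037e-02,  1.64664098e-04]), 'position': array([ 0.20815779, -0.58905718,  0.40394094]), 'ee_rot': array([-3.09488612e+00, -5.30674231e-01,  6.42398165e-04]), 'force': array([-0.14473027,  0.16548572, -0.58696801]), 'ft_torque': array([-0.01165296,  0.0452513 ,  0.0165159 ]), 'width': 1.000897625357026}
side {'fx': 623.9845365413375, 'fy': 623.9845365413375, 'cx': 323.31703106059683, 'cy': 230.95261787067517, 'position': array([ 0.47739929, -1.19169323,  0.5056066 ]), 'orientation': array([-1.9400404 ,  0.02199362, -0.05079446])}
top {'fx': 570.0241918022766, 'fy': 570.0241918022766, 'cx': 319.4060528202109, 'cy': 246.73049429848766, 'position': array([ 0.41539204, -0.06353952,  1.2418434 ]), 'orientation': array([-2.18881467,  2.13554641, -0.150108  ])}
wrist {'fx': 333.1124166732381, 'fy': 333.1124166732381, 'cx': 327.0145469176914, 'cy': 238.76580564208356, 'T_tool_cam': array([[ 6.35544911e-04, -9.65837619e-01, -2.59147234e-01,
         6.78372730e-02],
       [ 9.99999605e-01,  7.74838402e-04, -4.35364157e-04,
        -8.38422971e-04],
       [ 6.21288310e-04, -2.59146855e-01,  9.65837730e-01,
         2.10716590e-02],
       [ 0.00000000e+00,  0.00000000e+00,  0.00000000e+00,
         1.00000000e+00]])}
```

View pics/side0.png

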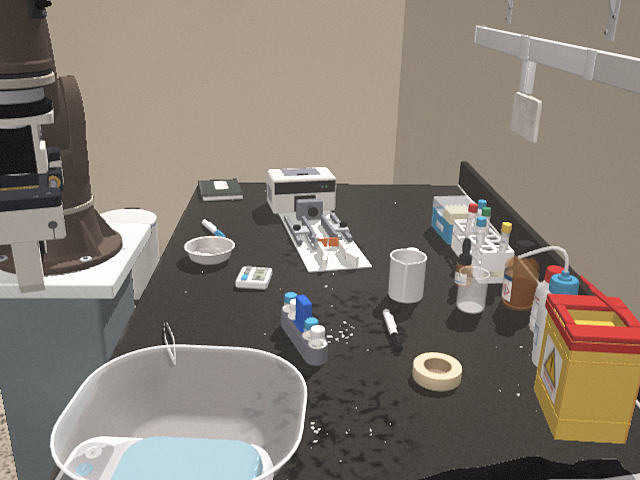

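View pics/top0.png

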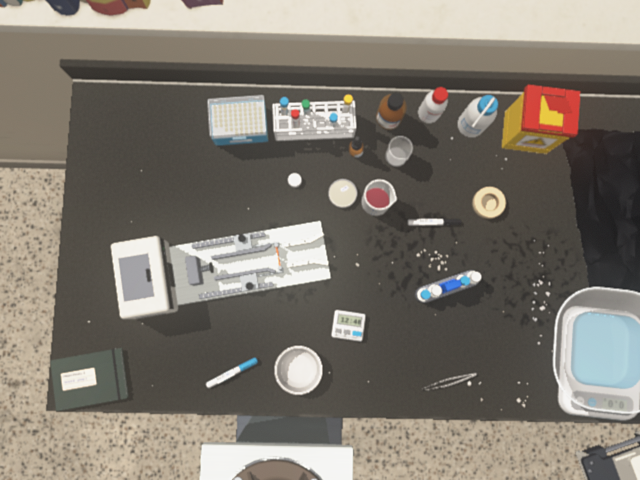

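View pics/wrist0.png

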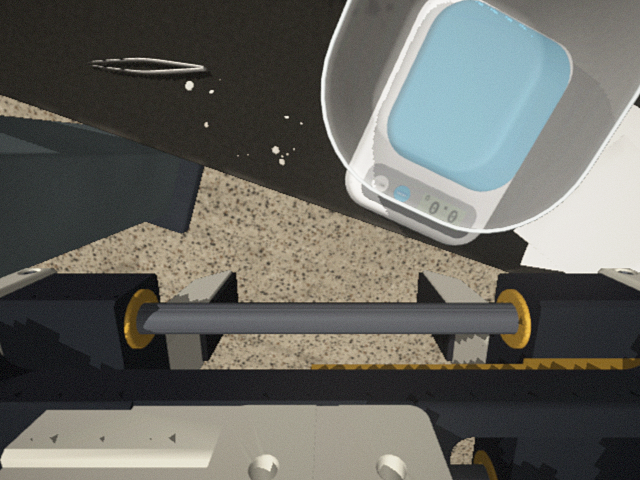

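Top view: carrier around (450,286), with its blue grip there; lane mouth near (327,253), orange gate near (280,257), sampler head at (140,278). Timer (348,326), marker (426,222), beaker (378,197) and Petri dish (342,193) are all off the path. Next I'll measure these.

```bash
cat > h.py <<'E'
import numpy as np,cv2
from scipy.spatial.transform import Rotation as R
from cell import arm,get_image,camera_model
def ray(m,u,v,T=None):
    d=np.array([(u-m['cx'])/m['fx'],(v-m['cy'])/m['fy'],1.])
    if T is None: return np.array(m['position']),R.from_rotvec(m['orientation']).as_matrix()@d
    return T[:3,3],T[:3,:3]@d
def onz(m,u,v,z,T=None):
    p,d=ray(m,u,v,T); return p+d*(z-p[2])/d[2]
def proj(m,P,T=None):
    if T is None: p=np.array(m['position']);r=R.from_rotvec(m['orientation']).as_matrix()
    else: p=T[:3,3];r=T[:3,:3]
    c=r.T@(np.array(P)-p); return np.array([m['cx']+m['fx']*c[0]/c[2],m['cy']+m['fy']*c[1]/c[2]])
def wristT(s,m):
    T=np.eye(4);T[:3,3]=s['position'];T[:3,:3]=R.from_rotvec(s['ee_rot']).as_matrix();return T@m['T_tool_cam']
E
python3 - <<'E'
import cv2,numpy as np
im=cv2.imread('pics/top0.png')
a=cv2.resize(im[210:315,100:340],None,fx=3.3,fy=3.3,interpolation=cv2.INTER_CUBIC);cv2.imwrite('pics/topA.png',a)
b=cv2.resize(im[255:320,400:500],None,fx=8,fy=8,interpolation=cv2.INTER_CUBIC);cv2.imwrite('pics/topB.png',b)
s=cv2.imread('pics/side0.png')
cv2.imwrite('pics/sideA.png',cv2.resize(s[160:280,260:380],None,fx=5,fy=5,interpolation=cv2.INTER_CUBIC))
from h import *
for n in('top','side'):
    i=cv2.imread(f'pics/{n}0.png');m=camera_model(n)
    hsv=cv2.cvtColor(i,cv2.COLOR_BGR2HSV)
    mk=cv2.inRange(hsv,(108,150,60),(125,255,255))
    c,_=cv2.findContours(mk,0,2)
    for k in c:
        if cv2.contourArea(k)>30:
            r=cv2.minAreaRect(k);print(n,'blue',r,cv2.contourArea(k))
            if n=='top':print(onz(m,*r[0],.073))
    mk=cv2.inRange(hsv,(5,130,100),(18,255,255))
    c,_=cv2.findContours(mk,0,2)
    for k in c:
        if 5<cv2.contourArea(k)<400: print(n,'orange',cv2.boundingRect(k),cv2.minAreaRect(k))
E
```

```text
top blue ((450.6500244140625, 284.95001220703125), (9.170605659484863, 20.238576889038086), 71.56504821777344) 142.5
[ 0.49114116 -0.34848676  0.073     ]
top orange (350, 147, 12, 8) ((355.5, 150.5), (7.0, 11.0), 90.0)
top orange (379, 97, 26, 24) ((391.2000732421875, 110.10001373291016), (23.702320098876953, 19.677398681640625), 26.56505012512207)
top orange (520, 91, 50, 47) ((535.9859619140625, 124.28555297851562), (64.35060119628906, 29.416969299316406), 45.62959671020508)
side blue ((302.4732360839844, 313.0567932128906), (16.918621063232422, 36.22014617919922), 6.842772960662842) 381.0
side orange (624, 425, 6, 18) ((626.2647094726562, 433.4411926269531), (2.1828205585479736, 17.70509910583496), 14.03624439239502)
side orange (629, 378, 11, 46) ((634.4999389648438, 400.4999694824219), (2.1828205585479736, 45.8392333984375), 14.03624439239502)
side orange (569, 335, 71, 11) ((603.6449584960938, 342.7615051269531), (70.70370483398438, 6.5602850914001465), 7.326406955718994)
side orange (552, 320, 88, 35) ((591.1426391601562, 348.0215148925781), (93.40699005126953, 24.070846557617188), 21.571308135986328)
side orange (567, 309, 60, 18) ((596.072265625, 320.28033447265625), (60.898902893066406, 13.457060813903809), 8.746162414550781)
side orange (551, 305, 14, 24) ((558.0146484375, 316.191162109375), (26.410781860351562, 2.572478771209717), 59.03623962402344)
side orange (527, 258, 10, 9) ((531.8883056640625, 261.04705810546875), (10.087265968322754, 4.772470474243164), 40.601295471191406)
side orange (318, 238, 9, 9) ((323.72943115234375, 240.48236083984375), (9.328009605407715, 6.724844932556152), 40.60129928588867)
side orange (329, 237, 9, 9) ((333.0, 241.0), (8.0, 8.0), 90.0)
```

View pics/topA.png

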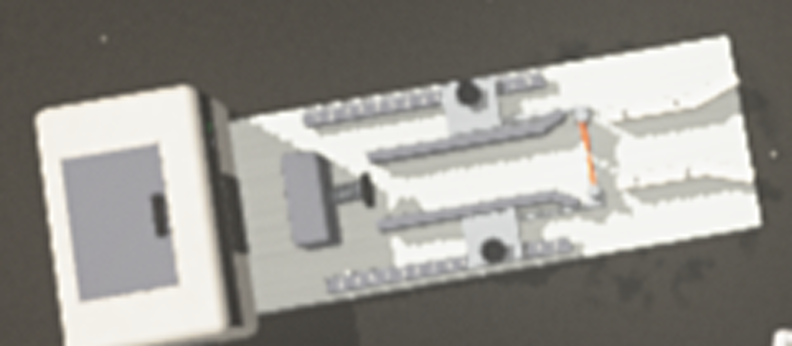

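View pics/topB.png

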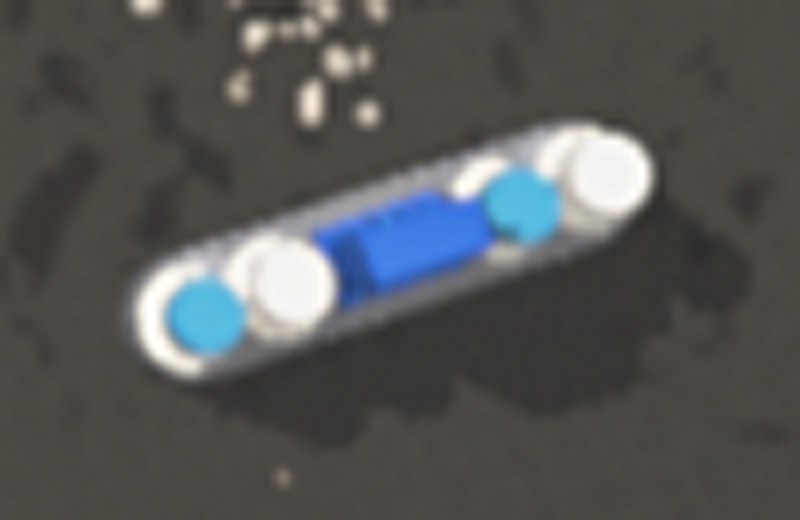

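View pics/sideA.png

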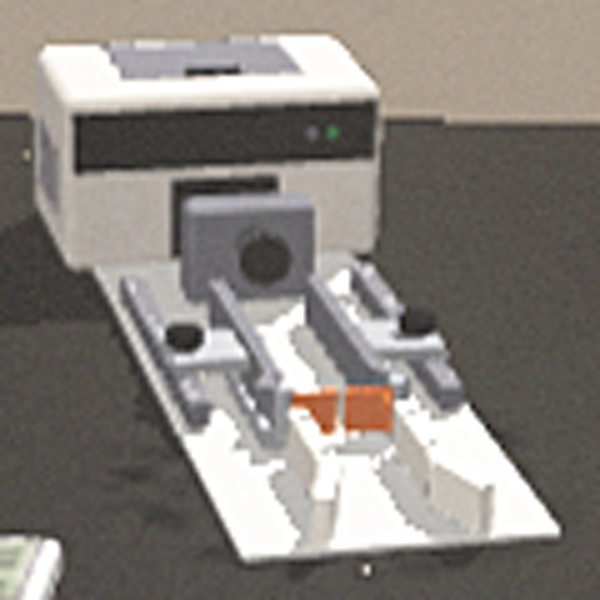

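```bash
python3 - <<'E'
from h import *
im=cv2.imread('pics/top0.png');m=camera_model('top')
f=lambda x,y,z:onz(m,400+(x+.5)/8-.5,255+(y+.5)/8-.5,z)
a=f(207,316,.054);b=f(610,172,.054);c=f(290,283,.054);d=f(521,206,.054)
print('caps',a,b,c,d,'mid',(a+b)/2,(c+d)/2,'len',np.linalg.norm(a-b),'yaw',[np.degrees(np.arctan2(*(p-q)[[1,0]])) for p,q in((a,b),(c,d))])
g=cv2.cvtColor(im,cv2.COLOR_BGR2GRAY)
mk=(g>105).astype('uint8')*255
mk=cv2.morphologyEx(mk,cv2.MORPH_CLOSE,np.ones((7,7)))
n,l,st,ct=cv2.connectedComponentsWithStats(mk);k=l[260,310];print(st[k])
M=l==k
top=[];bot=[];mou=[]
for u in range(190,315,3):
    v=np.where(M[:,u])[0]; top.append((u,v.min()-.5)); bot.append((u,v.max()+.5))
for v in range(228,274,3):
    u=np.where(M[v])[0]; mou.append((u.max()+.5,v))
def fit(pts):
    P=np.array([onz(m,u,v,.004)[:2] for u,v in pts])
    for _ in range(4):
        c=np.median(P,0) if 0 else P.mean(0);d=np.linalg.svd(P-c)[2][0];e=(P-c)@np.array([-d[1],d[0]]);P=P[np.abs(e)<=max(.0015,np.percentile(abs(e),85))]
    return c,d*np.sign(d[1]) if abs(d[1])>abs(d[0]) else d,len(P),abs(e).max()
for nme,p in(('t',top),('b',bot),('m',mou)):
    c,d,n,e=fit(p);print(nme,c,d,np.degrees(np.arctan2(d[1],d[0])),n,e)
    if nme=='t':t=(c,d)
    if nme=='b':bb=(c,d)
    if nme=='m':mm=(c,d)
dd=t[1]+bb[1];dd/=np.linalg.norm(dd)
nn=np.array([-dd[1],dd[0]]);print('dir',dd,np.degrees(np.arctan2(dd[1],dd[0])),'width',(t[0]-bb[0])@nn)
cen=(t[0]+bb[0])/2
A=np.array([dd,-mm[1]]).T
s=np.linalg.solve(A,mm[0]-cen);O=cen+dd*s[0];print('mouth origin',O)
# crop A points
q=lambda x,y,z:onz(m,100+(x+.5)/3.3-.5,210+(y+.5)/3.3-.5,z)[:2]
for nme,x,y,z in(('gateL?',583,122,.027),('gateR',594,184,.027),('disc',368,188,.034)):
    p=q(x,y,z)-O;print(nme,'lane x,y',p@dd,p@nn)
import json
json.dump(dict(O=list(O),d=list(dd)),open('lane.json','w'))
E
```

```text
caps [ 0.47208464 -0.30030434  0.054     ] [ 0.51229295 -0.40610278  0.054     ] [ 0.48120205 -0.32200528  0.054     ] [ 0.50280117 -0.38263757  0.054     ] mid [ 0.4921888  -0.35320356  0.054     ] [ 0.49200161 -0.35232142  0.054     ] len 0.1131813535967959 yaw [np.float64(110.80911101854105), np.float64(109.60748903376658)]
[  110   220   226   105 13778]
t [0.60254632 0.07194585] [-0.19798055  0.98020595] 101.41889209702778 42 0.0011123645484783702
b [0.46910319 0.0667926 ] [-0.19279202  0.98123964] 101.11576836366598 42 0.0012838835177007113
m [ 0.56526705 -0.09282645] [-0.98118828 -0.19305328] -168.86897607790016 11 0.0010387369174668984
dir [-0.19538697  0.98072623] 101.26733023034687 width -0.13187805478349102
mouth origin [ 0.56803017 -0.09228279]
gateL? lane x,y 0.10554844844012891 -0.02012757292078535
gateR lane x,y 0.10512164113850656 0.021022982840834384
disc lane x,y 0.24825563860837951 -0.0004993837112225383
```

```bash
cat >> h.py <<'E'
def plan(pos,yawdeg):
    """shift in mm along tool axes & rotvec to reach TCP pos, tool down with tool x at yawdeg"""
    s=arm.observe();r=R.from_rotvec(s['ee_rot'])
    y=np.radians(yawdeg);X=np.array([np.cos(y),np.sin(y),0]);Z=np.array([0,0,-1.]);Y=np.cross(Z,X)
    t=R.from_matrix(np.array([X,Y,Z]).T)
    print('clock',round(s['clock'],2),'pos',s['position'].round(4),'F',s['force'].round(1),'w',round(s['width'],3))
    print('shift mm',(r.inv().apply(np.array(pos)-s['position'])*1000).round(2),'turn',(r.inv()*t).as_rotvec().round(4))
E
python3 -c "
from h import *
plan([.492,-.353,.33],110.3)"
```

```text
clock 0.15 pos [ 0.2082 -0.5891  0.4041] F [ 0.1 -0.7 -0.2] w 0.993
shift mm [ 346.23 -127.93   74.26] turn [-1.0000e-03 -9.0000e-04 -1.5853e+00]
```

```bash
python3 -m pendant '[[[35,-13,0,0,0,-0.15,-1],[75,-28,0,0,0,-0.32,-1],[115,-43,0,0,0,-0.49,-1],[155,-58,0,0,0,-0.66,-1],[195,-72,15,0,0,-0.83,-1],[235,-87,30,0,0,-1.0,-1],[275,-102,45,0,0,-1.17,-1],[310,-115,60,0,0,-1.34,-1],[335,-124,70,0,0,-1.49,-1],[346,-128,74,0,0,-1.585,-1],[346,-128,74,0,0,-1.585,-1],[346,-128,74,0,0,-1.585,-1]]]'
python3 - <<'E'
from h import *
m=camera_model('wrist');s=arm.observe();print(s['position'],s['joints'].round(2))
im=get_image('wrist')[:,:,::-1];cv2.imwrite('pics/w1.png',im)
T=wristT(s,m)
for p in([.492,-.353,.073],[.492,-.353,0]):print(proj(m,p,T))
E
```

```text
clock: 1.65
position: [0.4913, -0.354, 0.3308]
ee_rot: [-1.8, -2.575, 0.001]
force: [-0.4, -0.3, 0.2]
width: 1.004
[ 0.49127857 -0.35404017  0.3307521 ] [ 0.82  0.51 -0.41  1.69  0.23  1.    0.68]
[330.80963951 246.92531675]
[330.07736528 225.33053969]
```

View pics/w1.png

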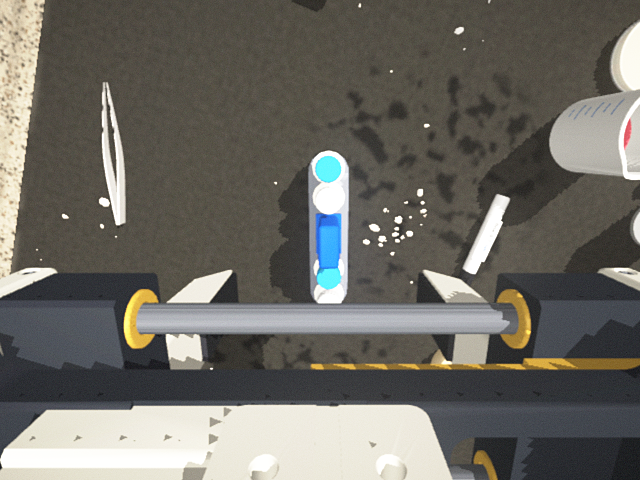

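Wrist view: the carrier stands nearly vertical in the picture, with caps at (328,168) and (328,278) and the grip near (329,241). I'll refine yaw and centre from this.

```bash
python3 - <<'E'
from h import *
m=camera_model('wrist');s=arm.observe();T=wristT(s,m)
im=cv2.imread('pics/w1.png');hsv=cv2.cvtColor(im,cv2.COLOR_BGR2HSV)
roi=np.zeros(im.shape[:2],'uint8');roi[140:303,290:370]=255
def cs(lo,hi):
    c,_=cv2.findContours(cv2.inRange(hsv,lo,hi)&roi,0,2);return [k for k in c if cv2.contourArea(k)>60]
cap=[]
for k in cs((85,120,120),(100,255,255)):
    (u,v),r=cv2.minEnclosingCircle(k);p=onz(m,u,v,.054,T);cap.append(p);print('cap',u,v,r,p)
d=cap[0]-cap[1];d=-d if d[1]<0 else d;print('yaw caps',np.degrees(np.arctan2(d[1],d[0])))
for k in cs((104,140,50),(125,255,255)):
    print('blue',cv2.boundingRect(k),cv2.minAreaRect(k))
# body edges
g=im.astype(int).sum(2)
for v in range(180,262,10):
    row=g[v,285:375];e=np.where(row>260)[0]+285;
    L=onz(m,e.min()-.5,v,.028,T);Rr=onz(m,e.max()+.5,v,.028,T);print(v,e.min(),e.max(),((L+Rr)/2)[:2].round(4),np.linalg.norm(L-Rr).round(4))
E
```

```text
cap 328.19744873046875 276.146484375 12.286627769470215 [ 0.50076541 -0.382486    0.054     ]
cap 327.5 168.5 12.980854988098145 [ 0.47044395 -0.30155132  0.054     ]
yaw caps 110.53801757554237
blue (316, 214, 25, 55) ((328.0, 241.0), (54.0, 24.0), 90.0)
180 290 373 [ 0.4773 -0.3105] 0.0702
190 308 362 [ 0.483  -0.3173] 0.0463
200 308 374 [ 0.4907 -0.3235] 0.0569
210 309 374 [ 0.4942 -0.3314] 0.0565
220 309 374 [ 0.4973 -0.3396] 0.0569
230 309 374 [ 0.5004 -0.3478] 0.0574
240 287 374 [ 0.4945 -0.3596] 0.0771
250 309 372 [ 0.506  -0.3651] 0.0565
260 309 372 [ 0.5093 -0.3738] 0.057
```

```bash
python3 -c "
from h import *
plan([.4908,-.3532,.213],110.4)"
```

```text
clock 1.7 pos [ 0.4912 -0.3541  0.3309] F [-0.4 -0.4  0.4] w 1.0
shift mm [ 1.0800e+00 -1.0000e-02  1.1789e+02] turn [-0.0005  0.0005 -0.0052]
```

```bash
python3 -m pendant '[[[0.5,0,25,0,0,-0.005,-1],[1,0,60,0,0,-0.005,-1],[1,0,90,0,0,-0.005,-1],[1,0,110,0,0,-0.005,-1],[1,0,118,0,0,-0.005,-1],[1,0,118,0,0,-0.005,-1],[1,0,118,0,0,-0.005,0.3],[1,0,118,0,0,-0.005,0.5],[1,0,118,0,0,-0.005,0.6],[1,0,118,0,0,-0.005,1],[1,0,118,0,0,-0.005,1],[1,0,118,0,0,-0.005,1],[1,0,118,0,0,-0.005,1],[1,0,118,0,0,-0.005,1]]]' 40
python3 -c "
from h import *
s=arm.observe();print(s['position'],s['force'],s['ft_torque'],s['width']*92)
cv2.imwrite('pics/w2.png',get_image('wrist')[:,:,::-1])"
```

```text
clock: 3.45
position: [0.4915, -0.3523, 0.2127]
ee_rot: [-1.789, -2.582, -0.0]
force: [0.4, 0.2, -0.0]
width: 0.179
[ 0.49152629 -0.35231923  0.21271446] [ 0.36157564  0.24207888 -0.00924004] [ 0.06880989 -0.15019241 -0.03395992] 16.493753579462403
```

View pics/w2.png

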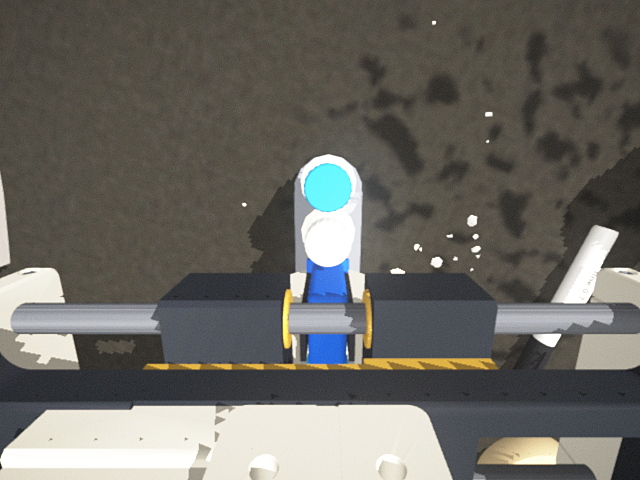

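```bash
python3 -c "
from h import *
m=camera_model('top')
for n,u,v,z in(('marker',426,222,.007),('beaker',378,197,.04),('timer',348,326,.018),('petri',342,193,.014)):print(n,onz(m,u,v,z).round(3))
import json;L=json.load(open('lane.json'));O=np.array(L['O']);d=np.array(L['d'])
p=O-d*.115;print(p)
plan([*p,.243],101.27)"
```

```text
marker [ 0.633 -0.311  0.007]
beaker [ 0.679 -0.201  0.04 ]
timer [ 0.402 -0.142  0.018]
petri [ 0.691 -0.124  0.014]
[ 0.59049967 -0.20506631]
clock 3.5 pos [ 0.4915 -0.3524  0.2127] F [-0.3 -0.7  0.1] w 0.174
shift mm [103.14 144.41 -30.3 ] turn [-0.      0.      0.1622]
```

```bash
python3 -m pendant '[[[0,0,-10,0,0,0,1],[0,0,-25,0,0,0,1],[10,14,-30,0,0,0.02,1],[30,42,-30,0,0,0.05,1],[55,77,-30,0,0,0.09,1],[80,112,-30,0,0,0.13,1],[97,136,-30,0,0,0.155,1],[103,144,-30,0,0,0.162,1],[103,144,-30,0,0,0.162,1],[103,144,-30,0,0,0.162,1]]]' 40
python3 - <<'E'
from h import *
m=camera_model('wrist');s=arm.observe();T=wristT(s,m);print(s['position'],s['force'],s['width'])
cv2.imwrite('pics/w3.png',get_image('wrist')[:,:,::-1])
cv2.imwrite('pics/t3.png',get_image('top')[:,:,::-1])
import json;L=json.load(open('lane.json'));O=np.array(L['O']);d=np.array(L['d']);l=np.array([-d[1],d[0]])
for a,b,z in((0,.064,.004),(0,-.064,.004),(.03,.0185,.026),(.03,-.0185,.026),(.105,0,.027)):print(a,b,proj(m,[*(O+a*d+b*l),z],T))
E
```

```text
clock: 4.75
position: [0.5893, -0.2072, 0.2428]
ee_rot: [1.994, 2.427, -0.002]
force: [-0.5, -0.8, -4.3]
width: 0.176
[ 0.58929207 -0.20715662  0.24277517] [-0.47564017 -0.83996065 -4.31241376] 0.17550771312722394
0 0.064 [225.27988499  68.01209424]
0 -0.064 [440.54573855  67.69812953]
0.03 0.0185 [297.2567461   -7.28309955]
0.03 -0.0185 [370.16104088  -7.42432511]
0.105 0 [ 334.45982565 -202.79600705]
```

View pics/w3.png

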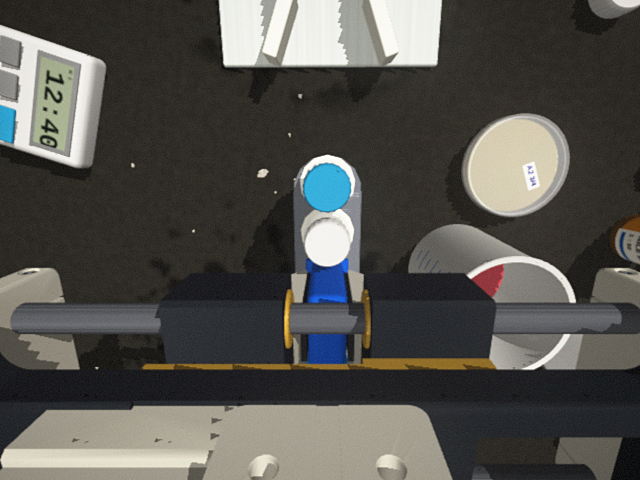

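View pics/t3.png

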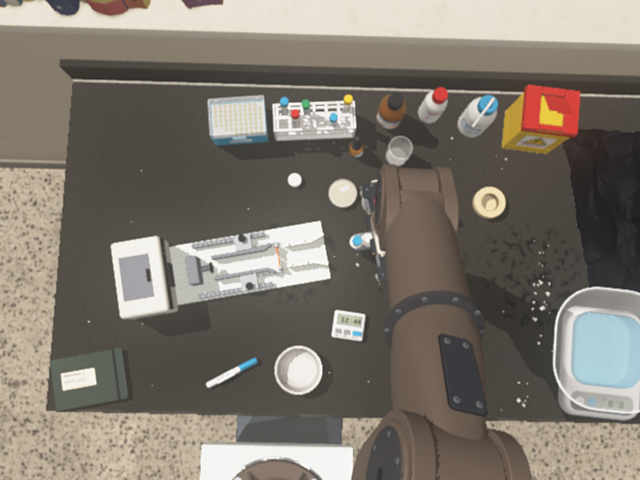

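The plate front edge spans (223,67) to (440,67), and the carrier caps sit at u≈327.5, near the plate's middle and parallel to it. I'll get the lateral and yaw error in the wrist view.

```bash
python3 - <<'E'
from h import *
m=camera_model('wrist');s=arm.observe()
T=wristT(s,m);Rt=R.from_rotvec(s['ee_rot']).as_matrix()
tool=lambda u,v,z:(Rt.T@(onz(m,u,v,z,T)-s['position']))*1000
g=cv2.imread('pics/w3.png').astype(int).mean(2)
# front edge subpixel
P=[]
for u in list(range(228,262,4))+list(range(300,340,5))+list(range(400,438,4)):
    c=g[50:85,u];i=np.argmin(np.diff(c));P.append(tool(u,50+i+.5,.004)[:2])
P=np.array(P);k=np.polyfit(P[:,1],P[:,0],1);print('front edge x=',k,'slope deg',np.degrees(np.arctan(k[0])),'resid',np.std(P[:,0]-np.polyval(k,P[:,1])))
L=[];Rr=[]
for v in range(6,62,4):
    d=np.diff(g[v]);l=200+np.argmax(d[200:240]);r=420+np.argmin(d[420:460])
    L.append(tool(l+.5,v,.004)[:2]);Rr.append(tool(r+.5,v,.004)[:2])
L=np.array(L);Rr=np.array(Rr)
for n,a in(('L',L),('R',Rr)):
    q=np.polyfit(a[:,0],a[:,1],1);print(n,q,np.degrees(np.arctan(q[0])),'y at front',np.polyval(q,k[1]),'std',np.std(a[:,1]-np.polyval(q,a[:,0])))
im=cv2.imread('pics/w3.png');hsv=cv2.cvtColor(im,cv2.COLOR_BGR2HSV);mk=cv2.inRange(hsv,(85,120,120),(104,255,255));mk[:,:280]=0;mk[:,380:]=0;mk[:150]=0;mk[220:]=0
c=max(cv2.findContours(mk,0,2)[0],key=cv2.contourArea);(u,v),r=cv2.minEnclosingCircle(c);print('cap',u,v,r,tool(u,v,.084))
# carrier body side edges
for v in range(205,268,8):
    row=g[v];print(v,[ (j) for j in range(280,376) if abs(row[j+1]-row[j])>25])
E
```

```text
front edge x= [4.27345494e-03 1.17910151e+02] slope deg 0.24484944124199962 resid 0.21492948035048576
L [-3.39611859e-03 -6.31533398e+01] -0.1945825138009029 y at front -63.55377662811749 std 0.1606827380481732
R [-4.80737264e-03  6.38649469e+01] -0.27544004086088664 y at front 63.29810885323403 std 0.16396149402168425
cap 326.6427307128906 187.21766662597656 24.44333839416504 [ 55.10727421  -1.84574265 158.6770811 ]
205 [292, 293, 311, 360, 361]
213 [293, 308, 309, 310, 344, 345, 359, 360]
221 [293, 302, 303, 313, 341, 350, 351, 359, 360]
229 [293, 300, 301, 306, 309, 353, 359, 360]
237 [293, 300, 301, 303, 305, 306, 352, 359, 360]
245 [293, 294, 303, 304, 349, 350, 359]
253 [305, 306, 346, 347, 358, 359]
261 [294, 311, 312, 313, 340, 341, 358, 359]
```

```bash
python3 - <<'E'
from h import *
m=camera_model('wrist');s=arm.observe();print(m,s['position'],s['ee_rot'])
T=wristT(s,m);Rt=R.from_rotvec(s['ee_rot']).as_matrix()
tool=lambda u,v,z:((Rt.T@(onz(m,u,v,z,T)-s['position']))*1000).round(2)
print(tool(326.64,187.2,.084),tool(326.5,229,.058),tool(326.5,245,.058),tool(326.5,261,.058))
E
```

```text
{'fx': 333.1124166732381, 'fy': 333.1124166732381, 'cx': 327.0145469176914, 'cy': 238.76580564208356, 'T_tool_cam': array([[ 6.38111591e-04, -9.66183569e-01, -2.57854424e-01,
         6.99255327e-02],
       [ 9.99999368e-01,  8.55227074e-04, -7.29850415e-04,
        -1.57515134e-03],
       [ 9.25693563e-04, -2.57853795e-01,  9.66183504e-01,
         2.10708153e-02],
       [ 0.00000000e+00,  0.00000000e+00,  0.00000000e+00,
         1.00000000e+00]])} [ 0.5893781  -0.20702193  0.24271258] [ 1.99478482e+00  2.42699291e+00 -1.61945836e-03]
[ 55.11  -1.85 158.68] [ 31.36  -1.96 184.69] [ 22.96  -1.96 184.7 ] [ 14.34  -1.96 184.7 ]
```

```bash
python3 -m pendant '[[[10,1,0,0,0,-0.004,1],[25,2.2,0,0,0,-0.004,1],[38,2.1,0,0,0,-0.004,1],[44,2.0,0,0,0,-0.004,1],[44,2.0,0,0,0,-0.004,1],[44,2.0,0,0,0,-0.004,1]]]' 40
python3 - <<'E'
from h import *
s=arm.observe();print(s['position'],s['force'],s['width'])
cv2.imwrite('pics/w4.png',get_image('wrist')[:,:,::-1])
E
```

```text
clock: 5.6
position: [0.5835, -0.1623, 0.2428]
ee_rot: [1.988, 2.432, -0.001]
force: [0.4, -0.8, -3.9]
width: 0.175
[ 0.58354426 -0.16230974  0.24275259] [ 0.40301953 -0.77393113 -3.93901264] 0.17468980273348853
```

View pics/w4.png

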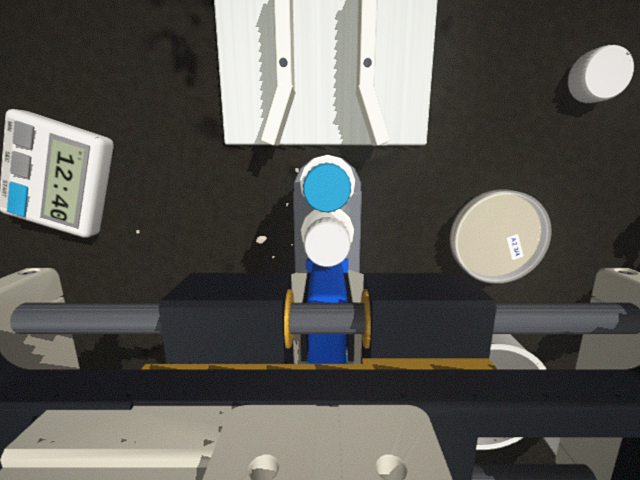

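The plate's front corners are at (225,144) and (428,144). The rail pins at (283,62) and (367,62) have a middle of 325, against the carrier at about 327. I'll compare them precisely.

```bash
python3 - <<'E'
from h import *
m=camera_model('wrist');s=arm.observe()
T=wristT(s,m);Rt=R.from_rotvec(s['ee_rot']).as_matrix()
tool=lambda u,v,z:(Rt.T@(onz(m,u,v,z,T)-s['position']))*1000
im=cv2.imread('pics/w4.png');g=im.astype(int).mean(2)
L=[];Rr=[];F=[]
for v in range(6,136,6):
    d=np.diff(g[v]);l=200+np.argmax(d[200:240]);r=415+np.argmin(d[415:450])
    L.append(tool(l+.5,v,.004)[:2]);Rr.append(tool(r+.5,v,.004)[:2])
for u in list(range(230,256,4))+list(range(395,424,4)):
    i=np.argmin(np.diff(g[130:160,u]));F.append(tool(u,130+i+.5,.004)[:2])
F=np.array(F);k=np.polyfit(F[:,1],F[:,0],1);print('front',k)
for a in(L,Rr):
    a=np.array(a);q=np.polyfit(a[:,0],a[:,1],1);print(q,'y@front',np.polyval(q,k[1]),np.std(a[:,1]-np.polyval(q,a[:,0])))
# pins dark dots on rails
dk=cv2.inRange(im,(0,0,0),(110,110,110));dk[:50]=0;dk[75:]=0
for x0,x1 in((274,292),(358,377)):
    q=np.argwhere(dk[50:75,x0:x1]>0).mean(0);print('pin',q[1]+x0,q[0]+50,tool(q[1]+x0,q[0]+50,.026))
for v in(10,30,50):print(v,[j for j in range(262,390) if abs(g[v,j+1]-g[v,j])>12])
for v in (205,229,245):
    d=np.diff(g[v]);l=285+np.argmax(abs(d[285:298]));r=352+np.argmax(abs(d[352:366]));print('body',l,r,tool((l+r)/2+.5,v,.058))
hsv=cv2.cvtColor(im,cv2.COLOR_BGR2HSV);mk=cv2.inRange(hsv,(85,120,120),(104,255,255));mk[:,:280]=0;mk[:,380:]=0;mk[:150]=0;mk[220:]=0
c=max(cv2.findContours(mk,0,2)[0],key=cv2.contourArea);(u,v),r=cv2.minEnclosingCircle(c);print('cap',tool(u,v,.084))
E
```

```text
front [-5.07569519e-03  7.34813404e+01]
[ 3.51479372e-03 -6.67292455e+01] y@front -66.47097377277049 0.17451917755508156
[1.19985187e-03 6.04141556e+01] y@front 60.50232233824015 0.17191945247453053
pin 282.9183673469388 62.12244897959184 [115.05788051 -25.26068774 216.66552376]
pin 367.1860465116279 62.348837209302324 [114.96809527  19.60628559 216.6674736 ]
10 [273, 274, 288, 289, 292, 293, 336, 337, 341, 344, 357, 358, 360, 361, 362]
30 [273, 274, 275, 289, 290, 292, 293, 336, 337, 356, 357, 359, 360, 361, 374, 376]
50 [275, 276, 289, 290, 292, 293, 294, 335, 336, 356, 357, 359, 360]
body 285 360 [ 43.5623757   -3.69419183 184.704761  ]
body 293 353 [ 31.35977732  -3.47216026 184.71131206]
body 292 359 [ 22.96314255  -2.21216129 184.71586678]
cap [ 55.08051188  -1.86551261 158.69866004]
```

```bash
python3 -m pendant '[[[-3,-0.5,2,0,0,0.001,1],[-4,-1,8,0,0,0.001,1],[-4,-1,15,0,0,0.001,1],[-4,-1,21,0,0,0.001,1],[-4,-1,24,0,0,0.001,1],[-3,-1,24.8,0,0,0.001,1],[0,-1,25,0,0,0.001,1],[7,-1,25,0,0,0.001,1],[14,-1,25,0,0,0.001,1],[21,-1,25,0,0,0.001,1],[27,-1,25,0,0,0.001,1],[33,-1,25,0,0,0.001,1],[38,-1,25,0,0,0.001,1],[42,-1,25,0,0,0.001,1],[45,-1,25,0,0,0.001,1],[45,-1,25,0,0,0.001,1]]]' 40
python3 - <<'E'
from h import *
s=arm.observe();print(s['position'],s['force'],s['ft_torque'],s['width'])
cv2.imwrite('pics/w5.png',get_image('wrist')[:,:,::-1])
E
```

```text
clock: 7.65
position: [0.5736, -0.1177, 0.2178]
ee_rot: [1.988, 2.432, 0.0]
force: [-0.9, 0.1, -4.2]
width: 0.173
[ 0.57356522 -0.11770322  0.21776709] [-0.86447331  0.12974524 -4.23488285] [ 0.03530555 -0.10615845  0.00297695] 0.17340835513258462
```

View pics/w5.png

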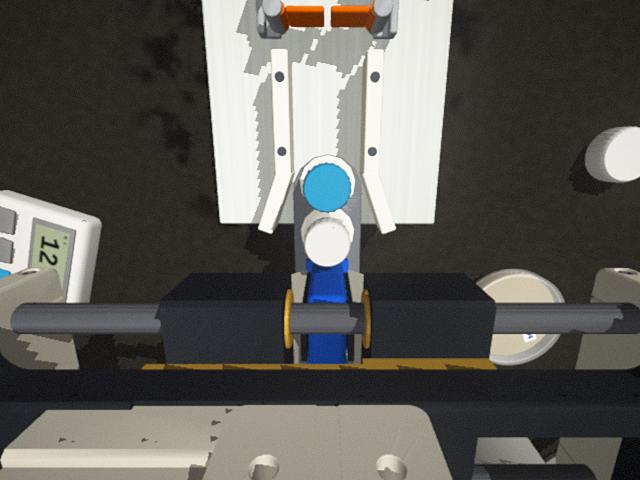

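Carrier middle is u≈327. The pins (282/372 at v=152, 279/375 at v=76) and the gate gap (327,17) have the same middle, so it's aligned. Next: gate distance.

```bash
python3 - <<'E'
from h import *
m=camera_model('wrist');s=arm.observe()
T=wristT(s,m);Rt=R.from_rotvec(s['ee_rot']).as_matrix()
tool=lambda u,v,z:((Rt.T@(onz(m,u,v,z,T)-s['position']))*1000).round(1)
print(tool(327,6,.027),tool(327,16,.027),tool(327,26,.027),'front',tool(222,223,.004),'pin',tool(282,152,.026),tool(279,76,.026))
im=cv2.imread('pics/w5.png');hsv=cv2.cvtColor(im,cv2.COLOR_BGR2HSV);mk=cv2.inRange(hsv,(3,150,90),(20,255,255));mk[40:]=0
for c in cv2.findContours(mk,0,2)[0]:print(cv2.boundingRect(c))
E
```

```text
[131.7  -1.8 190.7] [127.8  -1.8 190.7] [123.8  -1.8 190.7] front [ 28.1 -63.8 213.7] pin [ 68.9 -24.1 191.7] [103.4 -24.3 191.7]
(331, 2, 44, 29)
(280, 2, 44, 28)
```

```bash
python3 -m pendant '[[[5,0,0,0,0,0,1],[11,0,0,0,0,0,1],[18,0,0,0,0,0,1],[25,0,0,0,0,0,1],[32,0,0,0,0,0,1],[39,0,0,0,0,0,1],[45,0,0,0,0,0,1],[50,0,0,0,0,0,1],[54,0,0,0,0,0,1],[58,0,0,0,0,0,1],[61,0,0,0,0,0,1],[64,0,0,0,0,0,1],[66,0,0,0,0,0,1]]]' 40
python3 - <<'E'
from h import *
s=arm.observe();print(s['position'],s['force'].round(1),s['ft_torque'].round(2),s['width'])
cv2.imwrite('pics/w6.png',get_image('wrist')[:,:,::-1])
E
```

```text
clock: 9.32
position: [0.5605, -0.0534, 0.2177]
ee_rot: [1.989, 2.432, -0.0]
force: [0.2, -0.8, -4.1]
width: 0.17
[ 0.56045566 -0.05338478  0.21773739] [ 0.2 -0.8 -4.1] [-0.31 -0.19  0.08] 0.17018404077536764
```

View pics/w6.png

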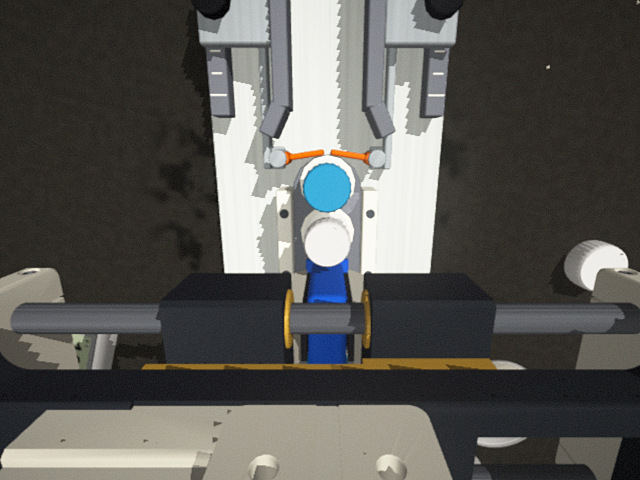

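The leaves have begun to open: hinges at (278,158) and (377,158), tips at (327,152). I'll compute the gate line from here.

```bash
python3 - <<'E'
from h import *
m=camera_model('wrist');s=arm.observe()
T=wristT(s,m);Rt=R.from_rotvec(s['ee_rot']).as_matrix()
tool=lambda u,v,z:((Rt.T@(onz(m,u,v,z,T)-s['position']))*1000).round(1)
print('hinge',tool(278,158,.030),tool(377,158,.030),tool(286,158,.027),tool(324,152.5,.027),'rails',tool(289,50,.026),tool(367,50,.026))
E
```

```text
hinge [ 66.1 -25.6 187.7] [ 66.1  22.6 187.7] [ 66.  -22.  190.7] [ 68.7  -3.2 190.7] rails [114.4 -19.3 191.7] [114.4  16.7 191.7]
```

```bash
python3 -m pendant '[[[3,0,0,0,0,0,1],[7,0,0,0,0,0,1],[11,0,0,0,0,0,1],[15,0,0,0,0,0,1],[20,0,0,0,0,0,1],[25,0,0,0,0,0,1],[30,0,0,0,0,0,1]]]' 40
python3 - <<'E'
from h import *
s=arm.observe();print(s['force'].round(1),s['ft_torque'].round(2))
E
python3 -m pendant '[[[6,0,0,0,0,0,1],[12,0,0,0,0,0,1],[18,0,0,0,0,0,1],[24,0,0,0,0,0,1],[30,0,0,0,0,0,1],[36,0,0,0,0,0,1],[42,0,0,0,0,0,1]]]' 40
python3 - <<'E'
from h import *
s=arm.observe();print(s['position'],s['force'].round(1),s['ft_torque'].round(2),s['width'])
cv2.imwrite('pics/w7.png',get_image('wrist')[:,:,::-1])
E
```

```text
clock: 10.25
position: [0.5544, -0.0232, 0.2177]
ee_rot: [-1.988, -2.432, -0.0]
force: [1.5, -2.7, -4.1]
width: 0.174
[ 1.5 -2.7 -4.1] [-0.71 -0.28  0.05]
clock: 11.12
position: [0.5461, 0.0177, 0.2177]
ee_rot: [1.989, 2.432, -0.0]
force: [0.6, -2.3, -3.8]
width: 0.171
[0.54605411 0.01770731 0.21772187] [ 0.6 -2.3 -3.8] [-0.45 -0.21 -0.02] 0.17140192596690407
```

View pics/w7.png

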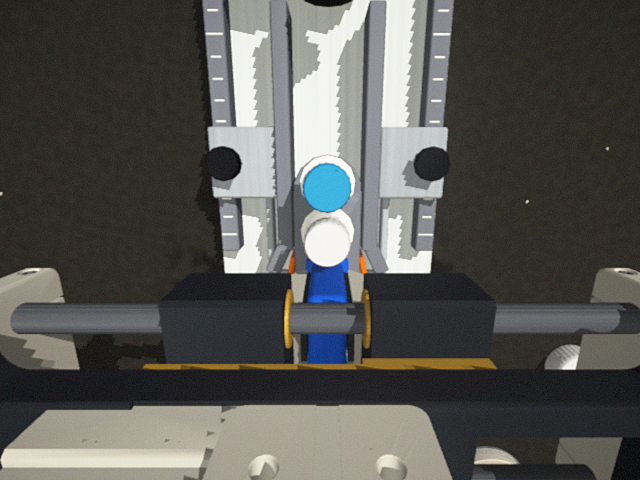

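Carrier between the rails, leaves (orange at (292,262) and (362,262)) folded open beside it. Forces are small; on towards the stop.

```bash
python3 -m pendant '[[[5,0,0,0,0,0,1],[11,0,0,0,0,0,1],[17,0,0,0,0,0,1],[23,0,0,0,0,0,1],[29,0,0,0,0,0,1],[35,0,0,0,0,0,1],[41,0,0,0,0,0,1],[46,0,0,0,0,0,1],[50,0,0,0,0,0,1],[53,0,0,0,0,0,1],[55,0,0,0,0,0,1],[56,0,0,0,0,0,1]]]' 40
python3 - <<'E'
from h import *
s=arm.observe();print(s['position'],s['force'].round(1),s['ft_torque'].round(2),s['width'])
cv2.imwrite('pics/w8.png',get_image('wrist')[:,:,::-1])
cv2.imwrite('pics/s8.png',cv2.resize(get_image('side')[140:290,240:400,::-1],None,fx=4,fy=4,interpolation=2))
E
```

```text
clock: 12.68
position: [0.535, 0.0723, 0.2177]
ee_rot: [1.989, 2.432, -0.0]
force: [0.7, -1.6, -2.8]
width: 0.176
[0.53501416 0.0722557  0.21772636] [ 0.7 -1.6 -2.8] [-0.45 -0.21  0.01] 0.175507125881437
```

View pics/w8.png

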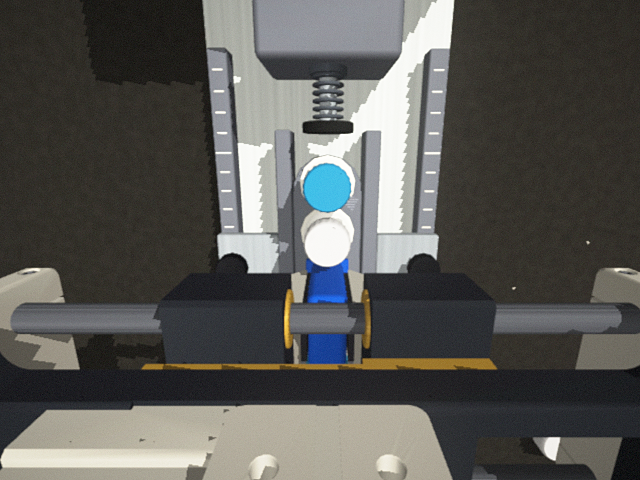

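View pics/s8.png

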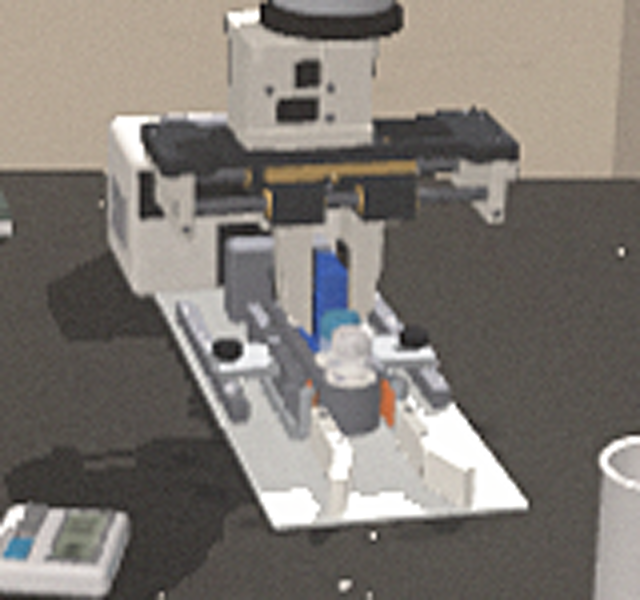

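```bash
python3 -m pendant '[[[2,0,0,0,0,0,1],[4,0,0,0,0,0,1],[6,0,0,0,0,0,1],[8,0,0,0,0,0,1],[10,0,0,0,0,0,1],[12,0,0,0,0,0,1],[14,0,0,0,0,0,1],[15,0,0,0,0,0,1],[16,0,0,0,0,0,1],[16,0,0,0,0,0,1]]]' 50
python3 - <<'E'
from h import *
s=arm.observe();print(s['position'],s['force'].round(1),s['ft_torque'].round(2),s['width'])
p=s['position'][:2]-np.array([.53501416,.0722557]);print('adv',np.linalg.norm(p)*1e3)
cv2.imwrite('pics/w9.png',get_image('wrist')[:,:,::-1])
E
```

```text
clock: 14.02
position: [0.532, 0.0872, 0.2178]
ee_rot: [1.989, 2.431, -0.001]
force: [1.1, -6.2, -2.2]
width: 0.173
[0.53199028 0.08723249 0.21776835] [ 1.1 -6.2 -2.2] [-1.16 -0.34  0.03] 0.17270135878138304
adv 15.279007006373424
```

View pics/w9.png

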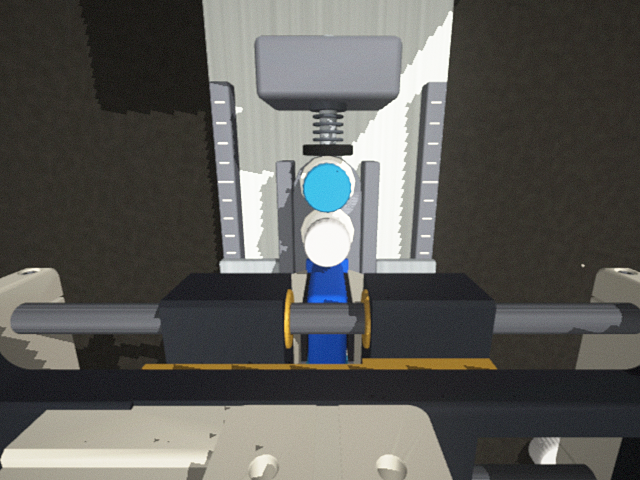

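Disc on the nose, about 6 mm in by the force. Now slow creep to the latch range.

```bash
python3 -m pendant '[[[1,0,0,0,0,0,1],[2,0,0,0,0,0,1],[3,0,0,0,0,0,1],[4,0,0,0,0,0,1],[5,0,0,0,0,0,1],[6,0,0,0,0,0,1],[7,0,0,0,0,0,1],[8,0,0,0,0,0,1],[8.5,0,0,0,0,0,1],[9,0,0,0,0,0,1],[9,0,0,0,0,0,1]]]' 50
cat > chk.py <<'E'
import sys
from h import *
n=sys.argv[1]
s=arm.observe();print(round(s['clock'],2),s['position'],s['force'].round(1),s['ft_torque'].round(2),s['width'])
d=np.array([-.1995,.98]);d/=np.linalg.norm(d)
print('adv',(s['position'][:2]-np.array([.53501416,.0722557]))@d*1e3,'F along',s['force'][:2]@d)
im=get_image('side')[:,:,::-1];cv2.imwrite(f'pics/full{n}.png',im)
cv2.imwrite(f'pics/s{n}.png',cv2.resize(im[200:280,270:380],None,fx=7,fy=7,interpolation=2))
E
python3 chk.py 10
```

```text
clock: 15.45
position: [0.5304, 0.0954, 0.2178]
ee_rot: [1.989, 2.43, -0.002]
force: [2.7, -8.0, -2.5]
width: 0.172
15.45 [0.53042496 0.09543466 0.21782955] [ 2.7 -8.  -2.5] [-1.78 -0.67  0.24] 0.1724807907617926
adv 23.628557889768942 F along -8.41078858770299
```

View pics/s10.png

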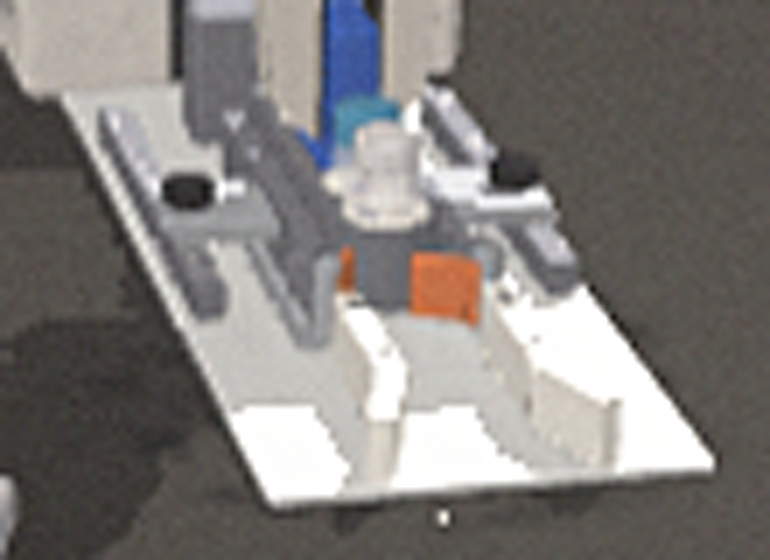

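Right leaf is mostly swung (412–480, 250–325); left one is still behind the tail. A bit further.

```bash
python3 -m pendant '[[[0.5,0,0,0,0,0,1],[1,0,0,0,0,0,1],[1.5,0,0,0,0,0,1],[2,0,0,0,0,0,1],[2,0,0,0,0,0,1]]]' 50
python3 chk.py 11
```

```text
clock: 16.12
position: [0.53, 0.0968, 0.2178]
ee_rot: [1.99, 2.429, -0.003]
force: [1.6, -9.1, -1.1]
width: 0.171
16.12 [0.53002829 0.09682133 0.21782886] [ 1.6 -9.1 -1.1] [-2.06 -0.42  0.02] 0.17078745949978644
adv 25.06649116727566 F along -9.221472814441718
```

View pics/s11.png

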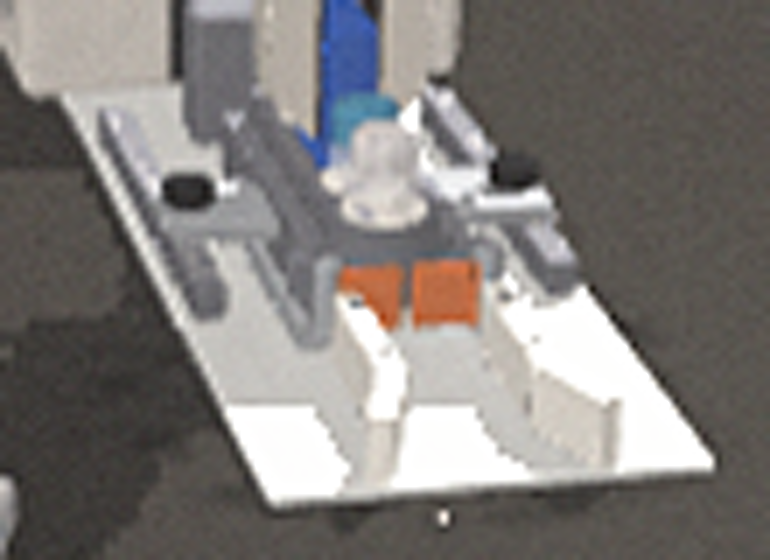

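Both leaves look shut. One more mm for certainty (5 mm of travel remains).

```bash
python3 -m pendant '[[[0.5,0,0,0,0,0,1],[1,0,0,0,0,0,1],[1,0,0,0,0,0,1],[1,0,0,0,0,0,1]]]' 50
python3 chk.py 12
python3 - <<'E'
import cv2
a=cv2.imread('pics/full12.png')[230:255,305:350];b=cv2.imread('pics/side0.png')[230:255,305:350];c=cv2.imread('pics/full11.png')[230:255,305:350]
cv2.imwrite('pics/cmp.png',cv2.resize(cv2.hconcat([b,c,a]),None,fx=5.5,fy=8,interpolation=2))
E
```

```text
clock: 16.68
position: [0.5298, 0.0976, 0.2178]
ee_rot: [1.99, 2.428, -0.003]
force: [0.9, -9.7, -0.7]
width: 0.169
16.68 [0.52983452 0.09762693 0.21782404] [ 0.9 -9.7 -0.7] [-2.1  -0.47  0.05] 0.16931477365675693
adv 25.89455546823139 F along -9.694427375829392
```

View pics/cmp.png

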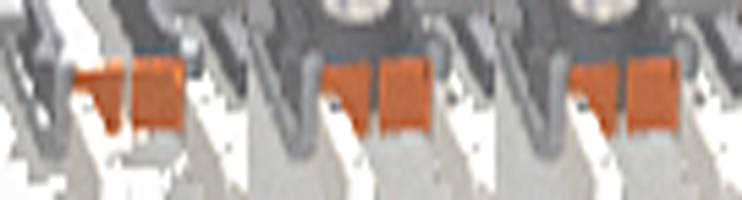

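Leaf outlines match the initial shut picture in both later frames. Now back onto the gate.

```bash
python3 -m pendant '[[[-1,0,0,0,0,0,1],[-3,0,0,0,0,0,1],[-5,0,0,0,0,0,1],[-7,0,0,0,0,0,1],[-9,0,0,0,0,0,1],[-11,0,0,0,0,0,1],[-12.5,0,0,0,0,0,1],[-13.5,0,0,0,0,0,1],[-14,0,0,0,0,0,1],[-14,0,0,0,0,0,1]]]' 50
python3 chk.py 13
```

```text
clock: 17.98
position: [0.5322, 0.086, 0.2177]
ee_rot: [1.989, 2.432, 0.0]
force: [0.3, -3.5, -2.5]
width: 0.173
17.98 [0.53224381 0.08598534 0.21771769] [ 0.3 -3.5 -2.5] [-0.79 -0.29  0.02] 0.17312955974704702
adv 14.006333863970802 F along -3.5235284739611163
```

View pics/s13.png

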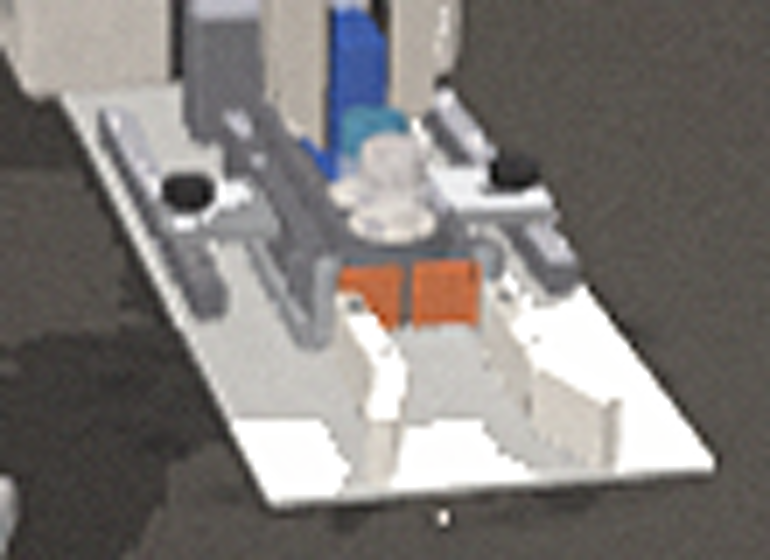

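```bash
python3 -m pendant '[[[-1,0,0,0,0,0,1],[-1.5,0,0,0,0,0,1],[-2,0,0,0,0,0,1],[-2,0,0,0,0,0,1]]]' 50
python3 chk.py 14
python3 -m pendant '[[[-0.5,0,0,0,0,0,1],[-1,0,0,0,0,0,1],[-1,0,0,0,0,0,1]]]' 50
python3 chk.py 15
```

```text
clock: 18.52
position: [0.5326, 0.084, 0.2177]
ee_rot: [-1.989, -2.432, -0.0]
force: [-1.0, -1.2, -3.7]
width: 0.17
18.52 [0.53262836 0.08401865 0.21770354] [-1.  -1.2 -3.7] [-0.5  -0.23 -0.02] 0.1704272133320079
adv 12.00245697251342 F along -1.0113203050310018
clock: 18.95
position: [0.5328, 0.0832, 0.2177]
ee_rot: [-1.988, -2.432, -0.0]
force: [0.6, -0.9, -3.9]
width: 0.173
18.95 [0.53279765 0.08320347 0.21770465] [ 0.6 -0.9 -3.9] [-0.2  -0.16  0.01] 0.173271144931736
adv 11.16988573969918 F along -0.9688319111825373
```

```bash
python3 -m pendant '[[[-0.5,0,0,0,0,0,1],[-1,0,0,0,0,0,1],[-1,0,0,0,0,0,1]]]' 50
python3 chk.py 16
```

```text
clock: 19.38
position: [0.5329, 0.0828, 0.2178]
ee_rot: [-1.987, -2.432, -0.001]
force: [-1.3, 4.4, -3.3]
width: 0.174
19.38 [0.53288007 0.08277415 0.2177789 ] [-1.3  4.4 -3.3] [ 0.95  0.27 -0.06] 0.1735328462989916
adv 10.732757579845508 F along 4.526934188797577
```

The gate pushes back at 4.5 N, so the carrier is on it. Now ease off slightly and lower to the floor by feel.

```bash
python3 -m pendant '[[[0.5,0,0.3,0,0,0,1],[0.6,0,0.6,0,0,0,1],[0.6,0,1,0,0,0,1],[0.6,0,1.2,0,0,0,1],[0.6,0,1.2,0,0,0,1]]]' 50
python3 chk.py 17
```

```text
clock: 20.05
position: [0.533, 0.0829, 0.2167]
ee_rot: [1.988, 2.432, 0.001]
force: [-1.6, 4.8, 0.2]
width: 0.173
20.05 [0.53303117 0.08294822 0.2166683 ] [-1.6  4.8  0.2] [ 1.1   0.34 -0.01] 0.17252225735753934
adv 10.873188748750882 F along 5.044087654523896
```

```bash
python3 -m pendant '[[[0.8,0,0,0,0,0,1],[0.8,0,0,0,0,0,1],[0.8,0,0,0,0,0,0.6],[0.8,0,0,0,0,0,0.4],[0.8,0,0,0,0,0,0.35],[0.8,0,0,0,0,0,0.35],[0.8,0,0,0,0,0,0.35]]]' 50
python3 chk.py 18
python3 - <<'E'
from h import *
cv2.imwrite('pics/w18.png',get_image('wrist')[:,:,::-1])
E
```

```text
clock: 20.98
position: [0.5328, 0.0833, 0.2165]
ee_rot: [1.989, 2.432, -0.0]
force: [0.0, -0.7, 0.8]
width: 0.323
20.98 [0.53276483 0.08332569 0.21648243] [ 0.  -0.7  0.8] [-0.04 -0.11 -0.01] 0.32341597140142136
adv 11.296202456308901 F along -0.7049676647901346
```

View pics/w18.png

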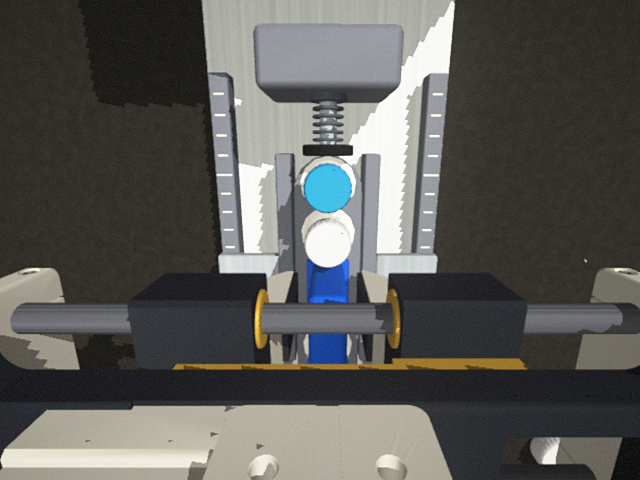

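View pics/s18.png

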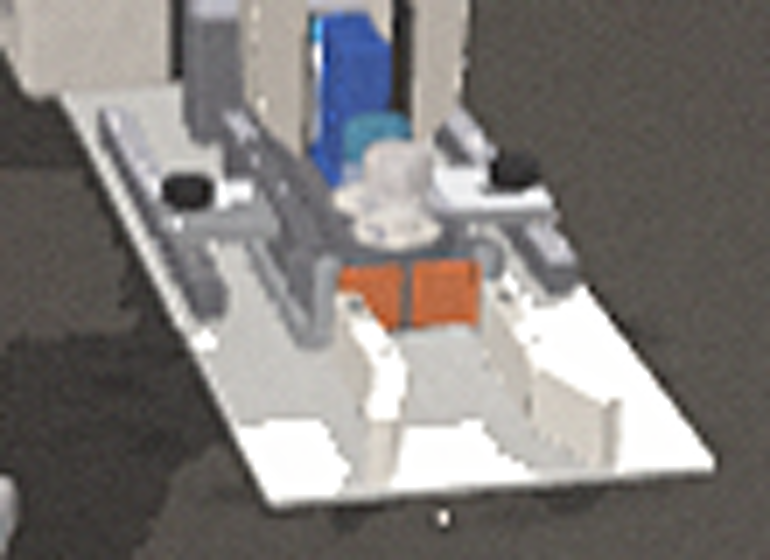

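Released, both fingers clear of the grip, disc on nose, gate shut. Lift straight up.

```bash
python3 -m pendant '[[[0,0,-5,0,0,0,0.35],[0,0,-15,0,0,0,0.35],[0,0,-30,0,0,0,0.35],[0,0,-50,0,0,0,0.35],[0,0,-75,0,0,0,0.35],[0,0,-100,0,0,0,0.35],[0,0,-120,0,0,0,0.35],[0,0,-120,0,0,0,0.35],[0,0,-120,0,0,0,0.35]]]'
python3 chk.py 19
python3 - <<'E'
from h import *
cv2.imwrite('pics/w19.png',get_image('wrist')[:,:,::-1])
cv2.imwrite('pics/t19.png',get_image('top')[:,:,::-1])
E
```

```text
clock: 22.2
position: [0.5325, 0.0833, 0.3364]
ee_rot: [1.989, 2.432, -0.0]
force: [-0.2, -0.3, -1.4]
width: 0.326
22.2 [0.53250968 0.08327066 0.33641125] [-0.2 -0.3 -1.4] [-0.01 -0.07 -0.01] 0.3259653530557167
adv 11.29317760042659 F along -0.22304478837274966
```

View pics/w19.png

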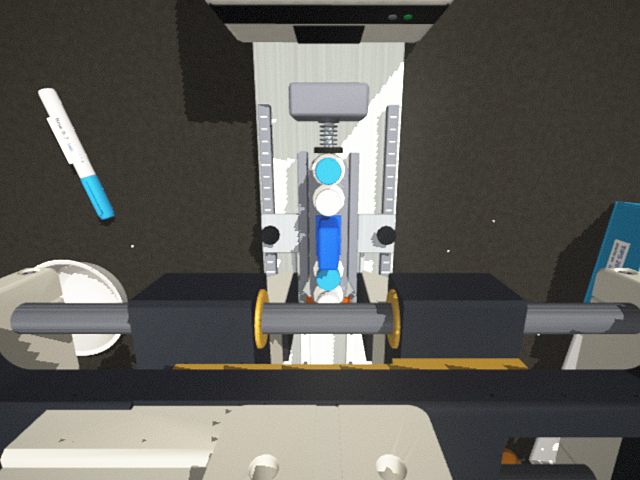

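View pics/s19.png

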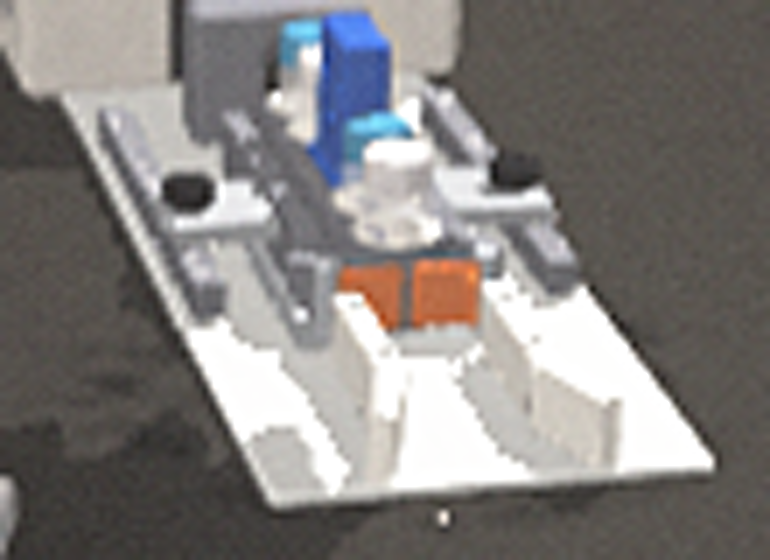

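View pics/full19.png

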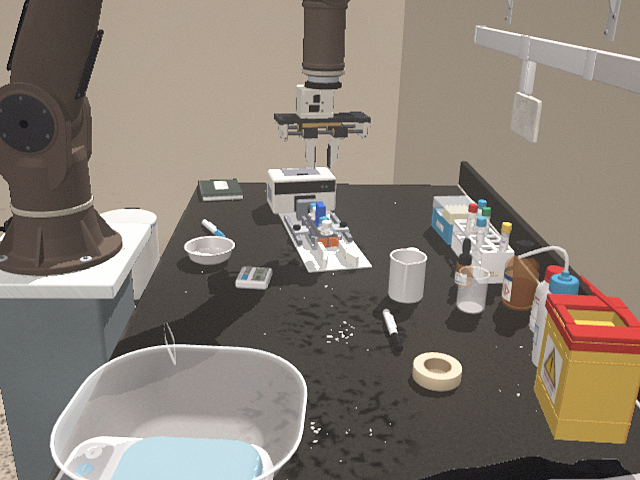

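The carrier stands upright between the shut gate and the disc at (328,150), and the bystanders are at their original pixel positions. I'm handing the job in.

```bash
python3 -c "
from cell import arm
print(arm.sign_off())"
```

```text
the job is handed in; nothing more can be done
None
```

The vial carrier is loaded: it stands on the lane floor, captive between the shut gate and the sprung stop. I handed the job in at about 22 s of the 67 s allowed.

- **Loading:** I gripped the blue grip, lined the carrier up with the lane using the wrist camera, and went in at the mouth about 1 mm above the floor. The nose opened the gate, and I crept against the stop until both leaves were shut.
- **Release:** I backed off until the gate pushed back, lowered the carrier to the floor by feel, opened the fingers part way and lifted straight up.
- **Forces:** The highest force read along the lane was about 9.7 N against the stop and 5 N on the gate. Force was only read at the end of each move, so brief peaks in between were not seen.
- **Last checks:** The side view showed both leaves as in the starting picture. The wrist view showed the disc at the nose and the carrier straight and upright between the rails. The beaker, timer and marker looked unmoved in the side view; I saved a last top view but did not examine it.
- **Disagreements:** The wrist and top cameras differed by 1–2 mm sideways. Two wrist measurements of the lane's direction differed by about 0.4°. I took values between them, and lateral forces stayed under about 3 N.

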